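# Put the tasting tray away under the jar riser

### The arm

A 7-joint arm with a two-finger parallel gripper is mounted at the origin on the work surface. World frame = base frame: x ahead of the robot, y to its left, z up, the work surface at z = 0. Lengths are in m, angles in rad, forces in N, time in s.
With the tool pointing down it reaches from about 0.4 to 0.85 m from the base axis. Payload 10.4 kg.
Tool frame: the origin (TCP) lies midway between the tips of the shut fingers; the grasp point (between the pads) lies 19 mm behind it; z points along the fingers, y is the direction in which the jaws open and shut (so a half turn about z gives the same grasp; the last joint's range is limited). The gripper opens to 85 mm and grips with 20 to 120 N. Pads are 22 mm wide; open, the fingers measure 114 mm over their backs; the gripper's body (76 mm by 85 mm) begins 54 mm behind the grasp point. The pads swing forward as they close: fully open they stand 13 mm farther back than shut.
Start: joints at [1.255, 0.332, -0.065, 1.46, 0.022, 1.35, -0.088], TCP at [0.18, -0.598, 0.231] pointing down, gripper open.
Joint ranges: [-2.6, 2.6], [-0.5, 2.12], [-1.47, 1.34], [0.16, 2.42], [-1.27, 4.41], [0.06, 2.06], [-2.6, 2.6]. Speed limits (rad/s): [2.22, 2.22, 2.79, 2.79, 3.14, 3.14, 3.14].

### API

Orientations are given as [roll, pitch, yaw] about the fixed x, y, z axes, in that order (R = Rz(yaw) Ry(pitch) Rx(roll)).
In Python, from plant import sense, get_image, hand_in, search_frame, outline_of gives the robot as it stands.
- The arm moves only by the shell command python3 -m handwheel 'ROWS' [FORCE]. ROWS is JSON, a list of rows, each an object with "grip": the finger opening in m, from 0 to 0.0854; "offset": the shift along the tool's x, y, z in m, a list of three; "turn": the turn, a rotation vector about the tool's x, y, z in rad, a list of three. A call has 1 to 5 rows; each row is the pose to reach, as a shift and turn from the pose commanded when the call began, along the tool's axes at that moment; what a row does not reach only later rows make up. A row lasts 1/10 s, in which the tool goes at most 50 mm and 8.59 degrees, less where a joint would pass 70% of its speed; a pose out of reach is approached as far as the arm can. A call with a gripper value outside its range is refused whole. The fingers move at their own pace and stop on an object; FORCE is the grip in N (left out, the last holds). Time passes only in rows, so rows that repeat a pose let the fingers close. It gives the time, the measured TCP pose, the force and the opening at its end, in the units of the state.
- sense(): the state, without advancing time (a new reading comes with each control period).
- get_image(name): name is "scene" or "side" or "wrist"; returns a dict with "pixels" (384x512x3 uint8, red, green, blue), "intrinsics" (3x3 intrinsics, pixels), "dist_coeffs" ([k1, k2, p1, p2, k3] as OpenCV has them; the pictures are not rectified), "R" (3x3) and "t" (3): a world point X has camera coordinates R X + t. Camera axes: x right, y down, z forward; pixel columns grow to the right and rows downward; lengths in m; the calibration is good to about 2 mm. A picture is of the moment at which its call begins. There is no depth.
- hand_in(): hands the job in, once; it reports no verdict.
Trained networks look in a picture, given as the dict that the camera call returned (one of the last four; its "shot" number tells which), for a name from the list of things; names that differ only in an ending like _2 or _b are one class to them, and where a whole thing is asked for, a point or a joint stands for the part that bears it (a point fixed in the world has none). Each returns a list of dicts, best first, with "conf" (0 to 1); they miss things now and then, are a little off and sometimes report something else, mostly with a low value. They report only what shows in the picture. A call takes as long as a camera call. They do not tell look-alikes from the thing itself.
- search_frame(picture, query): "bbox" ([left, top, width, height] in pixels, round what is visible of it).
- outline_of(picture, query): "pixels" (384x512 bool, what is visible of it) and "bbox" ([left, top, width, height] in pixels, round what is visible of it).
The state is a dict: "t": time; "joint_pos": joint angles; "qd": joint speeds; "effort": joint torques, N m; "position": TCP position; "eef_rot": TCP orientation; "force": force on the tool from outside, world axes, zero at the start; "torque": the same for the moment, N m; "gripper_width": finger opening in m.
Only numpy, scipy, OpenCV 4.12 (cv2) and the standard library are available. Lean on these libraries where they do the work, as an engineer would, in place of code of your own. Each camera call takes 0.05 s, during which the arm holds its last target.

### The job

At the market stall, slide the low wooden tasting tray under the board of the little jar riser, back end first, until the tray's front wall is flush with the board's front edge and only its handle sticks out. Keep the tray flat and square to the riser, without bumping it against the riser's underside or legs, and let go of it there. Leave the taller bin where it stands.

Things in the scene. Friction and masses are not known exactly. Their poses are not given: they have to be found in the camera images.
- tray: Low open light-wood tray, 120 long (x), 100 wide (y), 40 high, sample pots fixed inside below the rim; 0.25-0.5 kg, loose. Level handle from the middle of its front wall (-x end, towards the robot): 24 wide, 18 to 42 above the table, from x = -60 to -126; grip it across its width at x = -105, 30 above the table. Origin: centre of underside; x to the back end, away from the handle, z up.
- bin: The taller bin: same wood, footprint, handle, origin and axes as the tray, but 90 high with wooden paddles in it; too tall to go under the riser. Loose, 0.45 kg. Stands on the other side, left or right, from the tray. Must stay where it is.
- riser: Fixed wooden bench: board 180 deep (x), 300 wide, 16 thick on two legs, jars on it from 80 behind the front edge, tops at 165. Tunnel below is 65 high, 200 wide, open front to back. Origin: on the table below the middle of the board's front edge; x points into the tunnel, away from the robot, z up. Tray put away: its origin at x = 60, y near 0 here, axes parallel.
Mind the look-alikes: they are no part of the job. What is shaped like the tray but blue or turquoise is not meant.

How it is judged:
By the outcome, as a careful person would: the job done as asked, in the order asked, and still so for the second after the job is handed in, with the robot touching nothing.
It also fails if it takes over 40 s, if anything falls off the work surface, if the arm or the gripper's body presses on something with over 40 N, if the wrist force passes 120 N, or if a joint passes its speed limit or range.

## Working session

There is one attempt and no reset: what is moved stays moved. The work goes in short steps, Python scripts to look and compute and a shell command to move; the robot and the scene stay as the last step left them, time stands still between calls to the robot, and variables do not carry over. Pictures are saved under pics/ and viewed, and the job is handed in when it is done.

```bash
mkdir -p pics; ls
cat > h.py <<'E'
import numpy as np, cv2, pickle
from plant import sense, get_image, search_frame, outline_of
def save(p,name): cv2.imwrite('pics/'+name,cv2.cvtColor(p['pixels'],cv2.COLOR_RGB2BGR))
def ray(p,uv):
    uv=np.array(uv,float).reshape(-1,1,2)
    n=cv2.undistortPoints(uv,np.array(p['intrinsics']),np.array(p['dist_coeffs'])).reshape(-1,2)
    R=np.array(p['R']);t=np.array(p['t'])
    d=np.c_[n,np.ones(len(n))]@R
    return -R.T@t,d
def atz(p,uv,z):
    c,d=ray(p,uv); return c+d*((z-c[2])/d[:,2])[:,None]
def proj(p,X):
    R=np.array(p['R']);t=np.array(p['t'])
    return cv2.projectPoints(np.array(X,float).reshape(-1,1,3),cv2.Rodrigues(R)[0],t,np.array(p['intrinsics']),np.array(p['dist_coeffs']))[0].reshape(-1,2)
E
python3 - <<'E'
from h import *
s=sense(); print(s['t'],s['position'],s['eef_rot'],s['gripper_width'],s['force'])
for n in ['scene','side','wrist']:
    p=get_image(n); save(p,n+'0.png'); pickle.dump(p,open(n+'0.pkl','wb'))
    R=np.array(p['R']); print(n,'cam',-R.T@np.array(p['t']),'fwd',R[2])
    for q in ['tray','bin','riser']:
        for r in search_frame(p,q)[:4]: print(n,q,r['conf'],r['bbox'])
E
```

```text
pics
0.0 [ 0.18028693 -0.59803629  0.23052527] [-3.14016612e+00  5.04802366e-05  2.92799541e-01] 0.08542373374938891 [-0.11876541 -0.78257935  0.98564606]
scene cam [1.0092847  0.81271836 0.90796412] fwd [-0.41260581 -0.60489749 -0.68106936]
scene tray 0.81 [341.2, 183.8, 44.4, 64.2]
scene tray 0.7 [251.2, 95.9, 49.6, 38.6]
scene tray 0.58 [232.8, 211.8, 77.6, 47.6]
scene bin 0.76 [165.4, 120.2, 65.8, 57.7]
scene riser 0.75 [93.6, 157.3, 108.0, 112.1]
side cam [0.34969844 0.87163535 0.69038046] fwd [ 0.11516347 -0.78677911 -0.60639592]
side tray 0.96 [276.6, 256.7, 88.0, 71.0]
side tray 0.84 [174.2, 217.2, 87.7, 51.4]
side tray 0.82 [332.0, 137.1, 38.9, 45.8]
side bin 0.75 [218.8, 123.5, 66.6, 49.2]
side riser 0.88 [92.2, 132.7, 104.9, 83.2]
wrist cam [ 0.24565431 -0.57867229  0.37370338] fwd [-0.25485626 -0.07711657 -0.96389902]
wrist tray 0.64 [2.2, 0.0, 66.1, 97.4]
```

View pics/scene0.png

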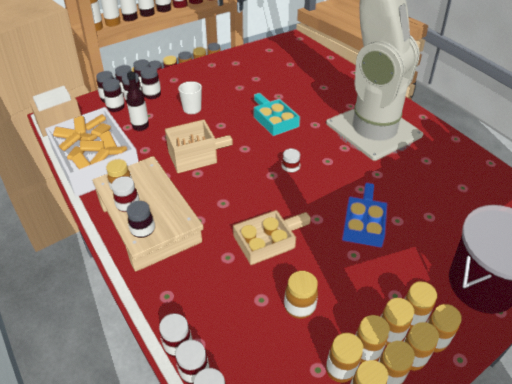

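View pics/side0.png

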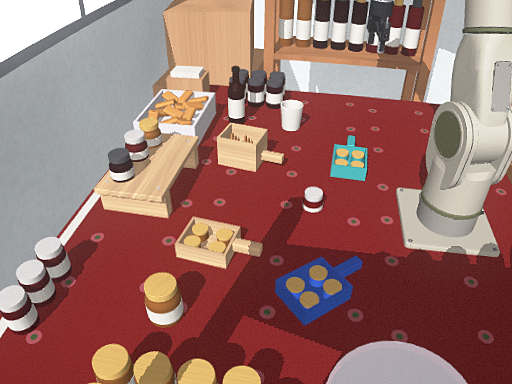

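View pics/wrist0.png

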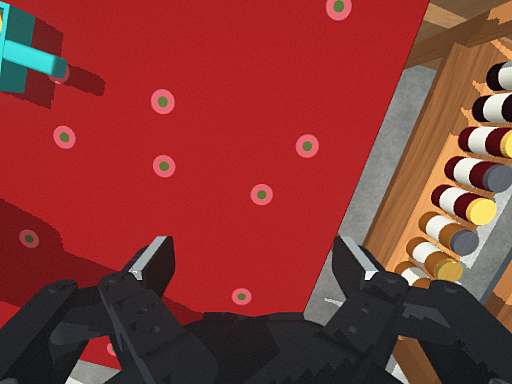

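The wooden tray is at about (264,236) in the scene view and (210,243) in the side view. It could be confused with:
- the blue tray: scene (365,220), side (315,290)
- the turquoise tray: scene (276,115), side (350,160)
- the tall bin: scene (191,147), side (243,147)

I choose the low, light-wood one at scene (264,236). Next I'll take close crops and outlines.

Run:
```python
from h import *
out=[]
for n,bt,br in [('scene',(225,200,90,65),(85,150,125,120)),('side',(165,205,105,68),(85,110,125,115))]:
    p=get_image(n); pickle.dump(p,open(n+'1.pkl','wb'))
    M={}
    for q in ['tray','riser']:
        for r in outline_of(p,q)[:4]:
            print(n,q,r['conf'],np.round(r['bbox']))
            M.setdefault(q,[]).append(r['pixels'])
    pickle.dump(M,open(n+'_m.pkl','wb'))
    im=cv2.cvtColor(p['pixels'],cv2.COLOR_RGB2BGR)
    for b,(k) in [(bt,'t'),(br,'r')]:
        x,y,w,h=b; c=cv2.resize(im[y:y+h,x:x+w],None,fx=4,fy=4,interpolation=cv2.INTER_CUBIC)
        out.append(cv2.resize(c,(400,300)) )
cv2.imwrite('pics/crops.png',np.vstack([np.hstack(out[:2]),np.hstack(out[2:])]))
```

```text
scene tray 0.9 [254.  92.  47.  44.]
scene tray 0.85 [342. 184.  46.  64.]
scene riser 0.92 [ 97. 158. 105. 112.]
side tray 0.93 [175. 218.  89.  52.]
side tray 0.82 [276. 256.  91.  69.]
side tray 0.59 [332. 139.  38.  44.]
side riser 0.89 [ 94. 132. 102.  83.]
```

View pics/crops.png

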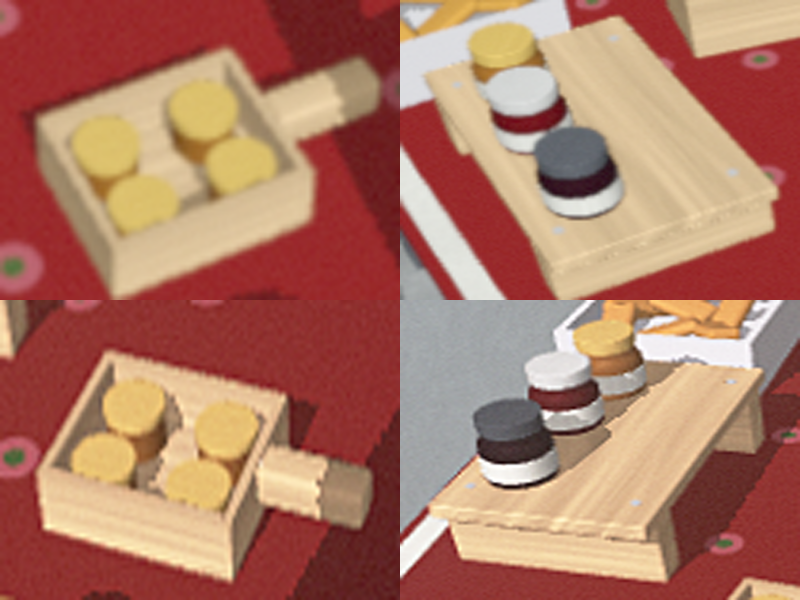

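```bash
cat >> h.py <<'E'
from scipy.optimize import minimize, least_squares
def box(x0,x1,y0,y1,z0,z1): return np.array([[x,y,z] for x in(x0,x1) for y in(y0,y1) for z in(z0,z1)])
TRAY=[box(-.06,.06,-.05,.05,0,.04),box(-.126,-.06,-.012,.012,.018,.042)]
def tf(X,q): c,s=np.cos(q[2]),np.sin(q[2]); return X@np.array([[c,s,0],[-s,c,0],[0,0,1]])+[q[0],q[1],0]
def sil(p,q,B=TRAY,S=4):
    m=np.zeros((384*S,512*S),np.uint8)
    for b in B:
        h=cv2.convexHull(((proj(p,tf(b,q))+.5)*S-.5).astype(np.float32)); cv2.fillConvexPoly(m,np.round(h*16).astype(np.int32),255,shift=4)
    return cv2.resize(m,(512,384),interpolation=cv2.INTER_AREA)/255.
def woodmask(p,bb):
    x,y,w,h=[int(v) for v in bb]; a=p['pixels'].astype(float)
    m=(a[...,1]>0.55*a[...,0]).astype(np.uint8); k=np.zeros_like(m); k[y:y+h,x:x+w]=m[y:y+h,x:x+w]
    n,l,st,_=cv2.connectedComponentsWithStats(k); i=1+np.argmax(st[1:,4])
    k=(l==i).astype(np.uint8); c,_=cv2.findContours(k,0,1); cv2.drawContours(k,c,-1,1,-1); return k
def fit(ps,ms,q0):
    f=lambda d:sum(np.abs(sil(p,np.array(q0)+np.array(d)*[.01,.01,.05])-m).sum() for p,m in zip(ps,ms))
    best=None
    for st in ([0,0,0],[.3,.3,.3],[-.5,.3,-.5]):
        r=minimize(f,st,method='Nelder-Mead',options=dict(initial_simplex=np.array(st)+np.vstack([np.zeros(3),1.*np.eye(3)]),xatol=.005,fatol=.1))
        if best is None or r.fun<best.fun: best=r
    return np.array(q0)+best.x*[.01,.01,.05],best.fun
E
python3 - <<'E'
from h import *
P=[pickle.load(open(n+'1.pkl','rb')) for n in('scene','side')]
c=[(264,236),(210,243)]
bb=[(226,206,90,60),(168,211,100,65)]
ms=[woodmask(p,b) for p,b in zip(P,bb)]
for p,u in zip(P,c): print(atz(p,[u],.02))
a=atz(P[0],[(305,220),(264,236)],.03); print(a)
q0=[a[1][0],a[1][1],np.arctan2(*(a[1]-a[0])[[1,0]])]
for sel in ([0,1],[0],[1]): 
    q,f=fit([P[i] for i in sel],[ms[i] for i in sel],q0); print('tray',sel,np.round(q,4),f,[m.sum() for m in ms])
    if len(sel)==2: Q=q
# riser
uv=[np.array([[152.2,156.8],[202.2,226],[92.8,178.8],[133.4,257]]),np.array([[198.1,137.6],[163.1,201.2],[95,190.5]])]
loc=np.array([[0,-.15,.081],[0,.15,.081],[.18,-.15,.081],[.18,.15,.081]])
sub=[[0,1,2,3],[0,1,3]]
print(atz(P[0],uv[0],.081)); print(atz(P[1],uv[1],.081))
def res(q,sel=(0,1)): return np.concatenate([(proj(P[i],tf(loc[sub[i]],q))-uv[i]).ravel() for i in sel])
a=atz(P[0],uv[0],.081); q0=[*(a[0]+a[1])[:2]/2,0]
for sel in ((0,1),(0,),(1,)):
    r=least_squares(res,q0,args=(sel,)); print('riser',sel,np.round(r.x,4),np.round(r.fun,1))
    if len(sel)==2: QR=r.x
out=[]
RB=[box(0,.18,-.15,.15,.065,.081)]
for p in P:
    im=cv2.resize(cv2.cvtColor(p['pixels'],cv2.COLOR_RGB2BGR)[120:280,80:330],None,fx=2.4,fy=2.4,interpolation=cv2.INTER_CUBIC)
    E=[(i,j) for i in range(8) for j in range(i) if bin(i^j).count('1')==1]
    for B,q in ((TRAY,Q),(RB,QR)):
        for b in B:
            v=(proj(p,tf(b,q))-[80,120]+.5)*2.4
            for i,j in E: cv2.line(im,tuple(int(t) for t in v[i]),tuple(int(t) for t in v[j]),(255,0,0),1)
    out.append(im[:300])
print(out[0].shape); cv2.imwrite('pics/ov.png',cv2.resize(np.vstack(out),(480,600)))
o=np.vstack(out); cv2.imwrite('pics/ov.png',o[:,:])
E
```

```text
[[0.56688358 0.19344562 0.02      ]]
[[0.56302997 0.19581777 0.02      ]]
[[0.45585109 0.21394837 0.03      ]
 [0.57186578 0.2004197  0.03      ]]
tray [0, 1] [ 0.5683  0.1918 -0.1444] 226.10980392156864 [np.uint64(2581), np.uint64(2849)]
tray [0] [ 0.5685  0.1937 -0.133 ] 100.33333333333333 [np.uint64(2581), np.uint64(2849)]
tray [1] [ 0.5686  0.1905 -0.1373] 86.16078431372549 [np.uint64(2581), np.uint64(2849)]
[[ 0.69353487 -0.16699279  0.081     ]
 [ 0.70088859  0.13118625  0.081     ]
 [ 0.86506373 -0.17295508  0.081     ]
 [ 0.87548372  0.1284848   0.081     ]]
[[ 0.68713142 -0.164735    0.081     ]
 [ 0.68677703  0.13952131  0.081     ]
 [ 0.86737904  0.12812226  0.081     ]]
riser (0, 1) [ 0.6911 -0.0188 -0.0191] [ 1.5 -1.   2.6 -1.2 -1.   0.6  0.5 -0.5  0.  -0.7 -1.7 -2.5 -2.3 -0.4]
riser (0,) [ 0.6935 -0.0179 -0.0273] [ 1.2 -0.7  1.4 -0.3 -1.5  0.6 -1.1 -0. ]
riser (1,) [ 0.6863 -0.0153 -0.0101] [ 0.8 -0.   0.3 -1.3 -1.   1.1]
(300, 600, 3)
```

View pics/ov.png

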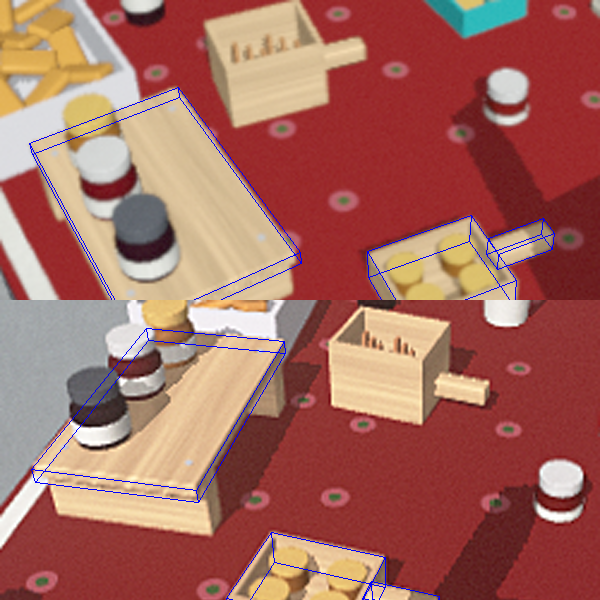

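Run:
```python
from h import *
for n,(x,y,w,h) in [('scene',(85,150,125,120)),('side',(85,125,125,95))]:
    p=pickle.load(open(n+'1.pkl','rb')); im=cv2.cvtColor(p['pixels'],cv2.COLOR_RGB2BGR)
    c=cv2.resize(im[y:y+h,x:x+w],None,fx=5,fy=5,interpolation=cv2.INTER_CUBIC)
    for i in range(0,w,10): cv2.putText(c,str(x+i),(i*5,8),0,.3,(0,255,255),1); cv2.line(c,(i*5,0),(i*5,h*5),(0,255,255) if i%50==0 else (120,120,120),1)
    for i in range(0,h,10): cv2.putText(c,str(y+i),(0,i*5),0,.3,(0,255,255),1); cv2.line(c,(0,i*5),(w*5,i*5),(120,120,120),1)
    cv2.imwrite(f'pics/r_{n}.png',c[:600])
```

```text
(no output)
```

View pics/r_scene.png

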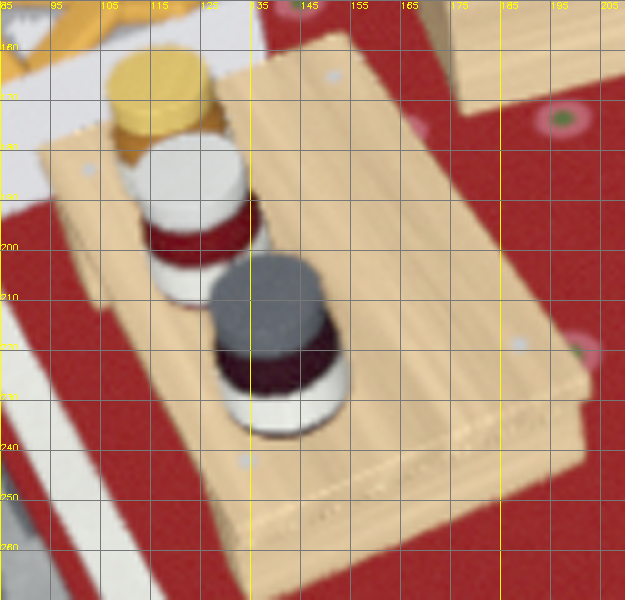

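View pics/r_side.png

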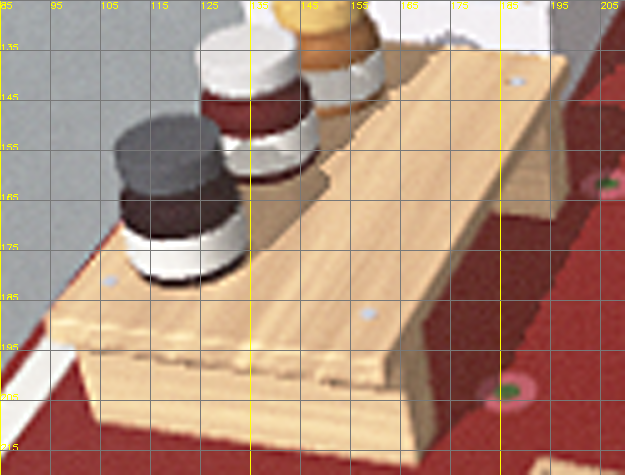

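```bash
cat >> h.py <<'E'
# edges: (cam, p0, p1) in riser frame
def edgepts(p,q,e,n=40,R=5):
    X=e[0]+(e[1]-e[0])*np.linspace(.05,.95,n)[:,None]
    g=cv2.GaussianBlur(p['pixels'].astype(np.float32),(0,0),.8)
    u=proj(p,tf(X,q)); d=u[-1]-u[0]; d/=np.linalg.norm(d); nn=np.array([-d[1],d[0]])
    s=np.arange(-R,R+.01,.25); out=[]
    for a in u:
        pts=(a+s[:,None]*nn).astype(np.float32)
        v=cv2.remap(g,pts[:,:1],pts[:,1:],cv2.INTER_LINEAR)[:,0]
        gr=np.linalg.norm(np.gradient(v,axis=0),axis=1); k=gr.argmax()
        out.append((s[k],gr[k]))
    return X,u,nn,np.array(out)
E
python3 - <<'E'
from h import *
P=[pickle.load(open(n+'1.pkl','rb')) for n in('scene','side')]
V=lambda *a:np.array(a)
E={'sc front top':(0,V(0,-.15,.081),V(0,.15,.081)),'sc -y top':(0,V(0,-.15,.081),V(.06,-.15,.081)),
'sc back bot':(0,V(.18,-.09,.065),V(.18,.09,.065)),
'sd front bot':(1,V(0,-.09,.065),V(0,.09,.065)),'sd -y top':(1,V(0,-.15,.081),V(.06,-.15,.081)),'sd front bot':(1,V(0,-.09,.065),V(0,.09,.065)),
'sd +y bot':(1,V(.02,.15,.065),V(.15,.15,.065)),'sc +y bot':(0,V(.03,.15,.065),V(.17,.15,.065))}
def run(names,q):
  for it in range(6):
    T=[]
    for k in names:
        i,a,b=E[k]; X,u,nn,o=edgepts(P[i],q,(a,b),R=6 if it<2 else 3)
        med=np.median(o[:,0]); ok=np.abs(o[:,0]-med)<1.0
        T.append((i,X[ok],nn,(u+o[:,:1]*nn)[ok],k,med,ok.sum()))
    f=lambda q:np.concatenate([((proj(P[i],tf(X,q))-t)@nn)/np.sqrt(len(X))*6 for i,X,nn,t,*_ in T])
    q=least_squares(f,q,loss='soft_l1').x
  print(np.round(q,4),[(t[4],round(float(t[5]),2),int(t[6])) for t in T]); return q
q0=[.6911,-.0188,-.0191]
N=['sc front top','sc -y top','sd front bot','sd -y top']
q=run(N,q0); run(N[:2],q); run(N[2:],q); q2=run(list(E),q); run([k for k in E if k!='sc +y bot' and k!='sd +y bot'],q)
out=[]
for p in P:
    im=cv2.resize(cv2.cvtColor(p['pixels'],cv2.COLOR_RGB2BGR)[120:280,80:210],None,fx=3.,fy=3.,interpolation=cv2.INTER_CUBIC)
    b=box(0,.18,-.15,.15,.065,.081); v=(proj(p,tf(b,q))-[80,120]+.5)*3
    for i in range(8):
        for j in range(i):
            if bin(i^j).count('1')==1: cv2.line(im,tuple(int(t) for t in v[i]),tuple(int(t) for t in v[j]),(255,0,0),1)
    out.append(im)
cv2.imwrite('pics/ov2.png',np.hstack(out))
E
```

```text
[ 0.6971 -0.0217 -0.0243] [('sc front top', -1.25, 40), ('sc -y top', -0.25, 39), ('sd front bot', 2.0, 40), ('sd -y top', 0.5, 36)]
[ 0.6938 -0.0198 -0.0313] [('sc front top', 0.0, 40), ('sc -y top', 0.0, 40)]
[ 0.703  -0.024  -0.0283] [('sd front bot', 0.0, 40), ('sd -y top', 0.0, 31)]
[ 0.6943 -0.0239 -0.037 ] [('sc front top', -0.25, 39), ('sc -y top', -1.0, 39), ('sc back bot', -0.5, 27), ('sd front bot', 3.0, 40), ('sd -y top', 0.0, 40), ('sd +y bot', -0.5, 27), ('sc +y bot', 2.25, 31)]
[ 0.6945 -0.0216 -0.0219] [('sc front top', -0.25, 40), ('sc -y top', -0.25, 39), ('sc back bot', -0.5, 28), ('sd front bot', 3.0, 40), ('sd -y top', 0.5, 37)]
```

View pics/ov2.png

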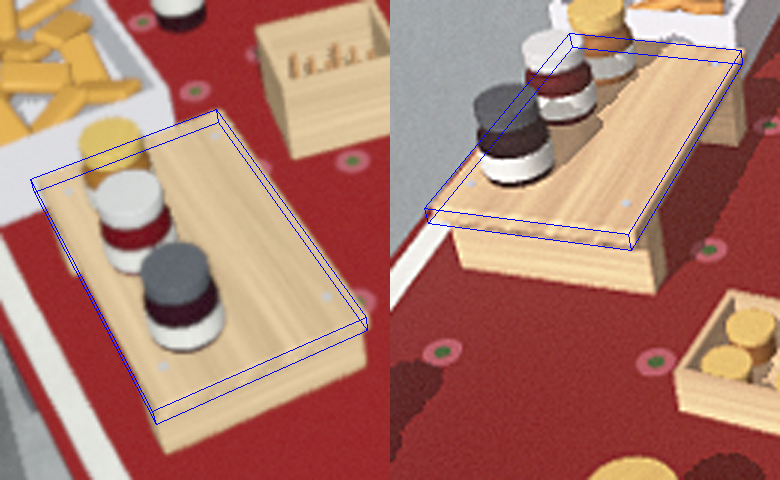

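Run:
```python
from h import *
P=[pickle.load(open(n+'1.pkl','rb')) for n in('scene','side')]
p=P[1]; V=lambda *a:np.array(a)
q=[.6938,-.0198,-.0313]
g=p['pixels'].astype(np.float32)
for y in (-.05,0,.05,.08):
    a=proj(p,tf(np.array([[0,y,.081]]),q))[0]; b=proj(p,tf(np.array([[0,y,.065]]),q))[0]
    e=proj(p,tf(np.array([[0,y+.01,.081]]),q))[0]-a; nn=np.array([-e[1],e[0]])/np.linalg.norm(e)
    if nn[0]<0: nn=-nn
    s=np.arange(-6,9,1.); pts=(a+s[:,None]*nn).astype(np.float32)
    v=cv2.remap(g,pts[:,:1],pts[:,1:],cv2.INTER_LINEAR)[:,0]
    print(y,'bot at',((b-a)@nn).round(2)); print(np.c_[s,v].round().astype(int).tolist())
# 1mm px scale
print(proj(p,tf(np.array([[0,0,.081],[-.01,0,.081]]),q)))
```

```text
-0.05 bot at 3.06
[[-6, 231, 194, 153], [-5, 231, 194, 152], [-4, 229, 192, 149], [-3, 226, 189, 146], [-2, 227, 188, 146], [-1, 236, 199, 155], [0, 180, 150, 117], [1, 133, 110, 86], [2, 134, 109, 87], [3, 154, 124, 99], [4, 168, 138, 108], [5, 169, 139, 112], [6, 163, 134, 106], [7, 164, 134, 106], [8, 166, 133, 106]]
0 bot at 3.17
[[-6, 229, 193, 150], [-5, 230, 194, 150], [-4, 229, 192, 150], [-3, 228, 191, 150], [-2, 232, 195, 153], [-1, 235, 198, 153], [0, 184, 150, 118], [1, 133, 109, 87], [2, 131, 108, 86], [3, 151, 122, 96], [4, 162, 126, 100], [5, 152, 112, 89], [6, 123, 75, 63], [7, 95, 36, 36], [8, 94, 36, 34]]
0.05 bot at 3.28
[[-6, 228, 189, 148], [-5, 227, 190, 145], [-4, 226, 189, 147], [-3, 228, 192, 150], [-2, 232, 196, 154], [-1, 235, 198, 155], [0, 199, 162, 126], [1, 134, 111, 86], [2, 134, 111, 89], [3, 117, 79, 64], [4, 105, 52, 47], [5, 104, 48, 44], [6, 102, 47, 41], [7, 101, 47, 42], [8, 103, 49, 42]]
0.08 bot at 3.35
[[-6, 227, 190, 149], [-5, 224, 185, 144], [-4, 226, 188, 146], [-3, 227, 190, 149], [-2, 231, 195, 153], [-1, 237, 201, 155], [0, 207, 168, 131], [1, 133, 108, 85], [2, 136, 112, 89], [3, 124, 91, 72], [4, 105, 54, 48], [5, 99, 42, 37], [6, 103, 49, 43], [7, 102, 41, 38], [8, 104, 48, 44]]
[[180.73890803 164.23074738]
 [184.33794087 164.64340863]]
```

Run:
```python
from h import *
P=[pickle.load(open(n+'1.pkl','rb')) for n in('scene','side')]
V=lambda *a:np.array(a)
E={'sc front top':(0,V(0,-.15,.081),V(0,.15,.081)),'sc -y top':(0,V(0,-.15,.081),V(.06,-.15,.081)),
'sd front top':(1,V(0,-.12,.081),V(0,.15,.081)),'sd -y top':(1,V(0,-.15,.081),V(.06,-.15,.081)),'sd +y top':(1,V(.03,.15,.081),V(.15,.15,.081)),'sc +y top':(0,V(.03,.15,.081),V(.15,.15,.081))}
def run(names,q):
  for it in range(4):
    T=[]
    for k in names:
        i,a,b=E[k]; X,u,nn,o=edgepts(P[i],q,(a,b),R=2)
        med=np.median(o[:,0]); ok=np.abs(o[:,0]-med)<1.0
        T.append((i,X[ok],nn,(u+o[:,:1]*nn)[ok],k,med,ok.sum()))
    f=lambda q:np.concatenate([((proj(P[i],tf(X,q))-t)@nn)/np.sqrt(len(X))*6 for i,X,nn,t,*_ in T])
    q=least_squares(f,q,loss='soft_l1').x
  print(np.round(q,4),[(t[4],round(float(t[5]),2),int(t[6])) for t in T]); return q
q0=[.6938,-.0198,-.0313]
N=list(E)
run(N[:4],q0); run(N[:2],q0); run(N[2:4],q0); run(N,q0)
s=sense(); print(s['t'],s['position'],s['eef_rot'],s['joint_pos'])
```

```text
[ 0.6935 -0.0216 -0.0295] [('sc front top', 0.0, 40), ('sc -y top', -0.25, 39), ('sd front top', 0.0, 40), ('sd -y top', 0.5, 39)]
[ 0.6936 -0.02   -0.0297] [('sc front top', 0.0, 40), ('sc -y top', 0.0, 40)]
[ 0.6935 -0.0241 -0.0262] [('sd front top', 0.0, 40), ('sd -y top', 0.0, 38)]Traceback (most recent call last):
  File "<stdin>", line 18, in <module>
  File "<stdin>", line 14, in run
    return func(*args, **kwargs)
    vector_fun = VectorFunction(
        fun_wrapped,
    ...<6 lines>...
        workers=workers
    )
    self._update_fun()
    ~~~~~~~~~~~~~~~~^^
    self.f = self.fun_wrapped(xp_copy(self.x))
             ~~~~~~~~~~~~~~~~^^^^^^^^^^^^^^^^^
    return np.atleast_1d(self.fun(x))
                         ~~~~~~~~^^^
    return self.f(x, *self.args, **self.kwargs)
           ~~~~~~^^^^^^^^^^^^^^^^^^^^^^^^^^^^^^
  File "<stdin>", line 13, in <lambda>
  File "h.py", line 14, in proj
    return cv2.projectPoints(np.array(X,float).reshape(-1,1,3),cv2.Rodrigues(R)[0],t,np.array(p['intrinsics']),np.array(p['dist_coeffs']))[0].reshape(-1,2)
           ^^^^^^^^^^^^^^^^^^^^^^^^^^^^^^^^^^^^^^^^^^^^^^^^^^^^^^^^^^^^^^^^^^^^^^^^^^^^^^^^^^^^^^^^^^^^^^^^^^^^^^^^^^^^^^^^^^^^^^^^^^^^^^^^^^^^^^^^^^
AttributeError: 'NoneType' object has no attribute 'reshape'
```

```bash
cat >> h.py <<'E'
from scipy.spatial.transform import Rotation as Ro
RIS=np.array([.6935,-.021,-.029])
def Rtool(yaw,tilt): return Ro.from_euler('z',yaw)*Ro.from_euler('x',np.pi)*Ro.from_euler('y',tilt)
def delta(tcp,R):
    s=sense(); C=Ro.from_euler('xyz',s['eef_rot'])
    print('offset',np.round(C.inv().apply(np.array(tcp)-s['position']),4),'turn',np.round((C.inv()*R).as_rotvec(),4))
def tcp_for(tray,tilt,zg=.030):
    g=tf(np.array([[-.105,0,zg]]),tray)[0]; R=Rtool(tray[2],tilt); return g+.019*R.apply([0,0,1]),R
E
python3 - <<'E'
from h import *
P=[pickle.load(open(n+'1.pkl','rb')) for n in('scene','side')]
print('bin base', atz(P[0],[(190,168),(215,162),(230,141)],[.0]), 'small jar base',atz(P[0],[(291,170)],0),atz(P[1],[(313,210)],0))
print('bin side',atz(P[1],[(219,164),(267,170),(283,160)],0))
T=[.5685,.192,-.138]
print(tcp_for(T,.35)[0])
delta([.47,-.2,.231],Rtool(-.138,0)); 
t,R=tcp_for(T,.35); t0=t-.15*R.apply([0,0,1]); print(t0)
E
```

```text
bin base [[ 5.90661371e-01 -1.53818853e-01  0.00000000e+00]
 [ 5.16026044e-01 -1.36836496e-01  0.00000000e+00]
 [ 4.26486300e-01 -1.98576298e-01 -1.11022302e-16]] small jar base [[0.34952911 0.01543155 0.        ]] [[0.337512   0.01110407 0.        ]]
bin side [[ 0.62702125 -0.15892902  0.        ]
 [ 0.48132862 -0.15187166  0.        ]
 [ 0.44125556 -0.21433225  0.        ]]
[0.47095134 0.20554783 0.01215192]
offset [ 3.923e-01 -2.979e-01  3.000e-04] turn [ 1.000e-04 -0.000e+00  4.308e-01]
[0.42000566 0.2126233  0.15305783]
```

```bash
python3 -m handwheel '[{"grip":0.085,"offset":[0.039,-0.03,0],"turn":[0,0,0.1]},{"grip":0.085,"offset":[0.078,-0.06,0],"turn":[0,0,0.2]},{"grip":0.085,"offset":[0.117,-0.09,0],"turn":[0,0,0.3]},{"grip":0.085,"offset":[0.156,-0.12,0],"turn":[0,0,0.4]},{"grip":0.085,"offset":[0.195,-0.15,0],"turn":[0,0,0.43]}]'
python3 - <<'E'
from h import *
delta([.47,-.2,.231],Rtool(-.138,0)); print(sense()['joint_pos'])
E
```

```text
t: 1.4
position: [0.3247, -0.3968, 0.2316]
eef_rot: [3.141, -0.0, -0.141]
force: [-0.1, -0.2, -0.2]
gripper_width: 0.0852
offset [ 0.1162 -0.2153  0.0005] turn [ 0.0007 -0.0005 -0.003 ]
[ 0.97095094  0.09405843 -0.18619666  1.74629455  0.01832857  1.30210511
 -0.93108244]
```

```bash
python3 -m handwheel '[{"grip":0.085,"offset":[0.023,-0.043,0],"turn":[0,0.07,0]},{"grip":0.085,"offset":[0.046,-0.086,0],"turn":[0,0.14,0]},{"grip":0.085,"offset":[0.07,-0.13,0],"turn":[0,0.21,0]},{"grip":0.085,"offset":[0.09,-0.17,0],"turn":[0,0.28,0]},{"grip":0.085,"offset":[0.1,-0.215,0],"turn":[0,0.35,0]}]'
python3 - <<'E'
from h import *
t,R=tcp_for([.5685,.192,-.138],.35); delta(t-.15*R.apply([0,0,1]),R); print(sense()['joint_pos'])
E
```

```text
t: 1.9
position: [0.4537, -0.1977, 0.2318]
eef_rot: [3.142, -0.354, -0.137]
force: [0.3, 0.4, -0.4]
gripper_width: 0.0851
offset [-0.1111 -0.4019  0.0429] turn [-0.0004 -0.0039  0.0011]
[ 0.81301548 -0.18887197 -0.38493529  2.05105096 -0.20978557  0.93375253
 -1.18866672]
```

```bash
python3 -m handwheel '[{"grip":0.085,"offset":[0,-0.049,0],"turn":[0,0,0]},{"grip":0.085,"offset":[0,-0.098,0],"turn":[0,0,0]},{"grip":0.085,"offset":[0,-0.147,0],"turn":[0,0,0]},{"grip":0.085,"offset":[0,-0.196,0],"turn":[0,0,0]},{"grip":0.085,"offset":[0,-0.245,0],"turn":[0,0,0]}]'
python3 - <<'E'
from h import *
t,R=tcp_for([.5685,.192,-.138],.35); delta(t-.12*R.apply([0,0,1]),R); print(sense()['joint_pos'])
E
```

```text
t: 2.4
position: [0.4857, 0.0456, 0.2317]
eef_rot: [3.141, -0.351, -0.137]
force: [0.6, -1.3, -0.2]
gripper_width: 0.0849
offset [-0.1096 -0.1566  0.0735] turn [ 0.0004 -0.0014  0.0011]
[ 0.68764487 -0.25698567 -0.82557812  2.04798624 -0.11014608  0.93246269
 -1.81062066]
```

```bash
python3 -m handwheel '[{"grip":0.085,"offset":[-0.03,-0.036,0.015],"turn":[0,0,0]},{"grip":0.085,"offset":[-0.06,-0.072,0.03],"turn":[0,0,0]},{"grip":0.085,"offset":[-0.09,-0.108,0.045],"turn":[0,0,0]},{"grip":0.085,"offset":[-0.11,-0.14,0.06],"turn":[0,0,0]},{"grip":0.085,"offset":[-0.11,-0.157,0.073],"turn":[0,0,0]}]'
python3 - <<'E'
from h import *
t,R=tcp_for([.5685,.192,-.138],.35); delta(t,R); print(sense()['joint_pos'])
Q=[]
ps=[];ms=[]
for n,bb in (('scene',(226,206,90,60)),('side',(168,211,100,65)),('wrist',None)):
    p=get_image(n); pickle.dump(p,open(n+'2.pkl','wb')); save(p,n+'2.png')
E
```

```text
t: 2.9
position: [0.4275, 0.2126, 0.1241]
eef_rot: [3.139, -0.352, -0.131]
force: [-0.4, -1.6, -2.8]
gripper_width: 0.0852
offset [0.0027 0.001  0.1203] turn [ 0.0007 -0.0021  0.0065]
[ 0.82502055 -0.13728542 -1.46360674  2.15006892  0.16271954  0.76301188
 -2.46112442]
```

View pics/wrist2.png

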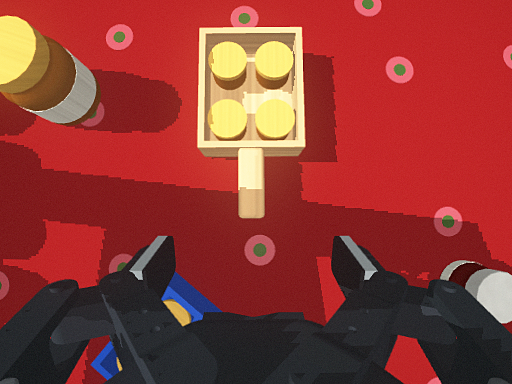

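View pics/side2.png

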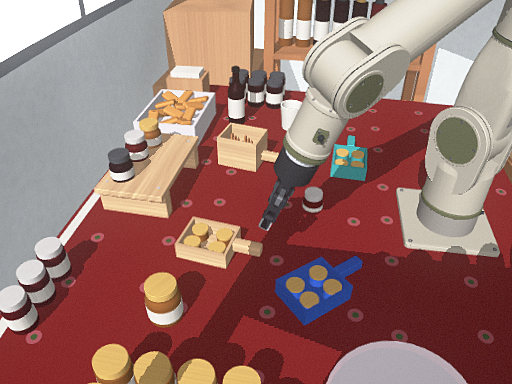

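Wrist view: the handle at (252,185) is centred between the open fingers and light wood, and the blue look-alike is off to the lower left. Joint 3 is close to its limit, so I'll descend in small steps and watch it.

```bash
python3 -m handwheel '[{"grip":0.085,"offset":[0.003,0.001,0.015],"turn":[0,0,0]},{"grip":0.085,"offset":[0.003,0.001,0.03],"turn":[0,0,0]},{"grip":0.085,"offset":[0.003,0.001,0.03],"turn":[0,0,0]}]'
python3 - <<'E'
from h import *
t,R=tcp_for([.5685,.192,-.138],.35); delta(t,R); print(sense()['joint_pos'])
ps=[];ms=[]
p=pickle.load(open('wrist2.pkl','rb'))
m=woodmask(p,(185,15,140,210))
# wood in wrist: check & fit
print(m.sum()); q,f=fit([p],[m],[.5685,.192,-.138]); print(q,f)
E
```

```text
t: 3.35
position: [0.433, 0.1991, 0.1046]
eef_rot: [-3.133, -0.348, -0.138]
force: [0.0, 0.4, 0.1]
gripper_width: 0.0852
offset [ 0.003  -0.0108  0.0995] turn [-0.0086  0.0024 -0.0002]
[ 0.80954432 -0.00383205 -1.46655973  2.17894458  0.3536541   0.74037797
 -2.60070968]
15255
[ 0.56986161  0.19155611 -0.13550728] 162.1843137254902
```

```bash
python3 -m handwheel '[{"grip":0.085,"offset":[0,0.03,-0.02],"turn":[0,0,-0.14]},{"grip":0.085,"offset":[0,0.06,-0.04],"turn":[0,0,-0.28]},{"grip":0.085,"offset":[0,0.09,-0.05],"turn":[0,0,-0.42]},{"grip":0.085,"offset":[0,0.12,-0.05],"turn":[0,0,-0.56]},{"grip":0.085,"offset":[0,0.15,-0.05],"turn":[0,0,-0.7]}]'
python3 - <<'E'
from h import *
print(sense()['joint_pos'],sense()['qd'])
E
```

```text
t: 3.85
position: [0.4018, 0.0684, 0.1526]
eef_rot: [2.982, -0.313, 0.312]
force: [1.4, -0.4, 0.0]
gripper_width: 0.0851
[ 0.4504829  -0.38570108 -0.73736823  2.30982124 -0.14170812  0.80807051
 -1.49288926] [-0.53058659 -0.36632994  1.4484457   0.3738362  -0.27228398  0.07203943
  2.18346983]
```

```bash
cat >> h.py <<'E'
TR=np.array([.5695,.1917,-.137])
def flip(R): return R*Ro.from_euler('z',-3.14159)
def st():
    s=sense(); print('t',s['t'],'pos',np.round(s['position'],4),'q',np.round(s['joint_pos'],2),'F',np.round(s['force'],1),'w',s['gripper_width'])
E
python3 - <<'E'
from h import *
delta([.48,.05,.19],flip(Rtool(-.137,.35)))
E
```

```text
offset [ 0.0769  0.0433 -0.0076] turn [-0.0029  0.0159 -2.716 ]
```

```bash
python3 -m handwheel '[{"grip":0.085,"offset":[0.02,0.01,0],"turn":[0,0,-0.14]},{"grip":0.085,"offset":[0.04,0.02,0],"turn":[0,0,-0.28]},{"grip":0.085,"offset":[0.06,0.03,0],"turn":[0,0,-0.42]},{"grip":0.085,"offset":[0.077,0.04,0],"turn":[0,0,-0.56]},{"grip":0.085,"offset":[0.077,0.043,-0.007],"turn":[0,0,-0.7]}]' | head -2
python3 - <<'E'
from h import *
st(); delta([.48,.05,.19],flip(Rtool(-.137,.35)))
E
python3 -m handwheel '[{"grip":0.085,"offset":[0,0,0],"turn":[0,0,-0.14]},{"grip":0.085,"offset":[0,0,0],"turn":[0,0,-0.28]},{"grip":0.085,"offset":[0,0,0],"turn":[0,0,-0.42]},{"grip":0.085,"offset":[0,0,0],"turn":[0,0,-0.56]},{"grip":0.085,"offset":[0,0,0],"turn":[0,0,-0.7]}]' | head -2
python3 - <<'E'
from h import *
st(); delta([.48,.05,.19],flip(Rtool(-.137,.35)))
E
```

```text
t: 4.35
position: [0.4813, 0.0502, 0.188]
t 4.35 pos [0.4813 0.0502 0.188 ] q [ 0.4  -0.18 -0.64  2.12  0.04  0.85 -0.85] F [-0.8  0.1 -1. ] w 0.0849402037637994
offset [-0.0006 -0.0003 -0.0023] turn [-0.011   0.0102 -2.0164]
t: 4.85
position: [0.4797, 0.0505, 0.1878]
t 4.85 pos [0.4797 0.0505 0.1878] q [ 0.31 -0.18 -0.56  2.13  0.06  0.85 -0.17] F [ 0.1 -1.4  0.6] w 0.08517895195937343
offset [-0.0008  0.0009 -0.0019] turn [-0.0128  0.0058 -1.3155]
```

Turning works well (joint 7 now at -0.17). I'll finish the half turn.

```bash
python3 -m handwheel '[{"grip":0.085,"offset":[0,0,0],"turn":[0,0,-0.14]},{"grip":0.085,"offset":[0,0,0],"turn":[0,0,-0.28]},{"grip":0.085,"offset":[0,0,0],"turn":[0,0,-0.42]},{"grip":0.085,"offset":[0,0,0],"turn":[0,0,-0.56]},{"grip":0.085,"offset":[0,0,0],"turn":[0,0,-0.7]}]' | head -2
python3 -m handwheel '[{"grip":0.085,"offset":[0,0,0],"turn":[0,0,-0.14]},{"grip":0.085,"offset":[0,0,0],"turn":[0,0,-0.28]},{"grip":0.085,"offset":[0,0,0],"turn":[0,0,-0.42]},{"grip":0.085,"offset":[0,0,0],"turn":[0,0,-0.56]},{"grip":0.085,"offset":[0,0,0],"turn":[0,0,-0.61]}]' | head -2
python3 - <<'E'
from h import *
st(); t,R=tcp_for(TR,.35); R=flip(R); delta(t-.12*R.apply([0,0,1]),R)
E
```

```text
t: 5.35
position: [0.4797, 0.0505, 0.1879]
t: 5.85
position: [0.4797, 0.0506, 0.1879]
t 5.85 pos [0.4797 0.0506 0.1879] q [ 0.16 -0.18 -0.42  2.13  0.1   0.86  1.1 ] F [-0.  -1.  -0.6] w 0.08509918186602135
offset [0.0882 0.152  0.0337] turn [-0.0119 -0.003  -0.0062]
```

```bash
python3 -m handwheel '[{"grip":0.085,"offset":[0.02,0.04,0.006],"turn":[0,0,0]},{"grip":0.085,"offset":[0.04,0.08,0.012],"turn":[0,0,0]},{"grip":0.085,"offset":[0.06,0.115,0.02],"turn":[0,0,0]},{"grip":0.085,"offset":[0.08,0.145,0.027],"turn":[-0.01,0,0]},{"grip":0.085,"offset":[0.088,0.152,0.034],"turn":[-0.012,-0.003,-0.006]}]' | head -2
python3 - <<'E'
from h import *
st(); t,R=tcp_for(TR,.35); R=flip(R); delta(t,R)
E
```

```text
t: 6.35
position: [0.43, 0.2138, 0.1234]
t 6.35 pos [0.43   0.2138 0.1234] q [ 0.01 -0.04 -0.74  2.16  0.33  0.8   0.5 ] F [-0.4 -0.3  0.2] w 0.08494711483612691
offset [-0.0022 -0.003   0.1192] turn [ 0.0015 -0.0023 -0.0022]
```

```bash
python3 -m handwheel '[{"grip":0.085,"offset":[-0.002,-0.003,0.03],"turn":[0,0,0]},{"grip":0.085,"offset":[-0.002,-0.003,0.06],"turn":[0,0,0]},{"grip":0.085,"offset":[-0.002,-0.003,0.085],"turn":[0,0,0]},{"grip":0.085,"offset":[-0.002,-0.003,0.105],"turn":[0,0,0]},{"grip":0.085,"offset":[-0.002,-0.003,0.119],"turn":[0,0,0]}]' | head -2
python3 - <<'E'
from h import *
st(); t,R=tcp_for(TR,.35); R=flip(R); delta(t,R)
p=get_image('side'); save(p,'side3.png'); im=cv2.imread('pics/side3.png')[180:290,150:320]; cv2.imwrite('pics/side3c.png',cv2.resize(im,None,fx=4,fy=4,interpolation=cv2.INTER_CUBIC))
E
```

```text
t: 6.85
position: [0.4733, 0.2, 0.0115]
t 6.85 pos [0.4733 0.2    0.0115] q [-0.04  0.26 -0.65  2.18  0.73  0.63  0.2 ] F [-1.4  0.5  0.3] w 0.08475623821628829
offset [ 0.0017  0.0049 -0.0014] turn [-0.0033 -0.0032 -0.0069]
```

View pics/side3c.png

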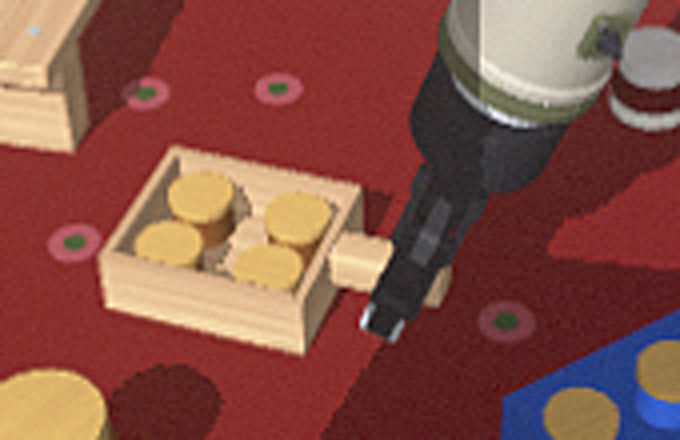

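The fingers straddle the handle. They are 5 mm off centre, so I'll centre them and then close.

```bash
python3 -m handwheel '[{"grip":0.085,"offset":[0.002,0.005,-0.001],"turn":[0,0,-0.007]},{"grip":0.085,"offset":[0.002,0.005,-0.001],"turn":[0,0,-0.007]}]' | head -2
python3 - <<'E'
from h import *
st(); t,R=tcp_for(TR,.35); R=flip(R); delta(t,R)
E
python3 -m handwheel '[{"grip":0.05,"offset":[0,0,0],"turn":[0,0,0]},{"grip":0.035,"offset":[0,0,0],"turn":[0,0,0]},{"grip":0.02,"offset":[0,0,0],"turn":[0,0,0]},{"grip":0.015,"offset":[0,0,0],"turn":[0,0,0]},{"grip":0.015,"offset":[0,0,0],"turn":[0,0,0]}]' 60
python3 -m handwheel '[{"grip":0.015,"offset":[0,0,0],"turn":[0,0,0]},{"grip":0.015,"offset":[0,0,0],"turn":[0,0,0]}]'
python3 - <<'E'
from h import *
p=get_image('side'); pickle.dump(p,open('side4.pkl','wb')); save(p,'side4.png'); 
s=sense(); print(s['joint_pos'],s['effort'],s['torque'])
im=cv2.imread('pics/side4.png')[180:290,150:320]; cv2.imwrite('pics/side4c.png',cv2.resize(im,None,fx=4,fy=4,interpolation=cv2.INTER_CUBIC))
E
```

```text
t: 7.1
position: [0.472, 0.2067, 0.013]
t 7.1 pos [0.472  0.2067 0.013 ] q [-0.05  0.26 -0.66  2.18  0.74  0.64  0.19] F [ 0.4 -0.7  0.1] w 0.08486043195328609
offset [ 0.0001 -0.0016  0.0009] turn [-0.0023 -0.0015  0.0041]
t: 7.6
position: [0.472, 0.2051, 0.0114]
eef_rot: [-3.135, 0.347, 3.009]
force: [-2.2, -1.3, 5.1]
gripper_width: 0.0234
t: 7.8
position: [0.472, 0.2051, 0.0114]
eef_rot: [-3.135, 0.347, 3.009]
force: [-2.9, -2.2, 6.2]
gripper_width: 0.0232
[-0.04778462  0.26692608 -0.65627976  2.17620514  0.73884111  0.63743078
  0.19061873] [ -0.19211072 -39.24645066  -4.50781614 -27.90927529   1.13279924
  -0.78134162   0.0841801 ] [-0.15571708  0.40930202 -0.13787539]
```

View pics/side4c.png

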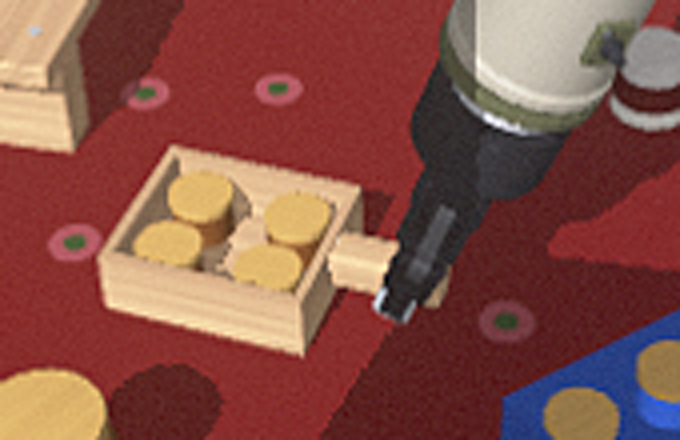

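```bash
cat >> h.py <<'E'
def drag(now,tgt_local,dz=0):
    s=sense(); C=Ro.from_euler('xyz',s['eef_rot']); now=np.array(now)
    tgt=np.r_[tf(np.array([[*tgt_local[:2],0]]),RIS)[0][:2],RIS[2]+tgt_local[2]]
    Z=Ro.from_euler('z',tgt[2]-now[2])
    d=np.array([*tgt[:2],0])+Z.apply(s['position']-np.array([*now[:2],0]))+[0,0,dz]-s['position']
    print('tgt',tgt,'offset',np.round(C.inv().apply(d),4),'turn',np.round((C.inv()*Z*C).as_rotvec(),4))
E
python3 - <<'E'
from h import *
drag(TR,[-.13,0,0],.001)
E
```

```text
tgt [ 0.56355466 -0.01723053 -0.029     ] offset [-0.0212 -0.2185  0.008 ] turn [-0.0367 -0.0006 -0.1016]
```

```bash
python3 -m handwheel '[{"grip":0.015,"offset":[-0.001,-0.01,0.0],"turn":[-0.002,0,-0.005]},{"grip":0.015,"offset":[-0.003,-0.033,0.001],"turn":[-0.0055,0,-0.0153]},{"grip":0.015,"offset":[-0.0053,-0.055,0.002],"turn":[-0.0092,0,-0.0254]},{"grip":0.015,"offset":[-0.008,-0.082,0.003],"turn":[-0.0138,0,-0.0381]},{"grip":0.015,"offset":[-0.0106,-0.109,0.004],"turn":[-0.0183,-0.0003,-0.0508]}]'
python3 - <<'E'
from h import *
st(); p=get_image('side'); save(p,'side5.png'); pickle.dump(p,open('side5.pkl','wb'))
p=get_image('scene'); save(p,'scene5.png'); pickle.dump(p,open('scene5.pkl','wb'))
E
```

```text
t: 8.35
position: [0.4684, 0.0951, 0.0116]
eef_rot: [-3.136, 0.347, 3.065]
force: [0.3, 0.7, -0.7]
gripper_width: 0.0233
t 8.35 pos [0.4684 0.0951 0.0116] q [ 0.21  0.15 -0.64  2.3   0.57  0.48  0.61] F [ 0.3  0.7 -0.7] w 0.023338567914707255
```

View pics/side5.png

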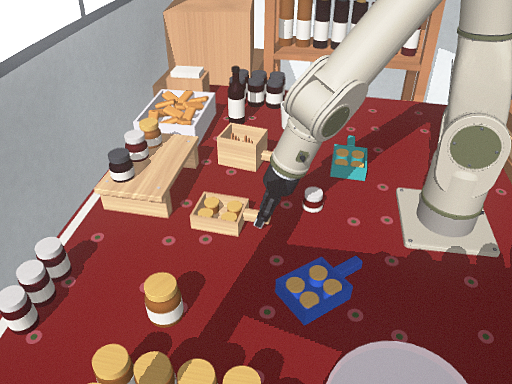

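Run:
```python
from h import *
P=[pickle.load(open(n+'5.pkl','rb')) for n in('scene','side')]
bb=[(195,170,95,75),(184,186,85,55)]
# predicted
q0=np.array([.5665,.087,-.08])
ms=[woodmask(p,b) for p,b in zip(P,bb)]
# exclude gripper-covered handle: box only
for i in (0,1):
    cv2.imwrite(f'pics/m{i}.png',np.hstack([ms[i]*255,(sil(P[i],q0)*255).astype(np.uint8)])[100:300])
drag(np.r_[q0[:2],-.0765],[-.11,0,0],0)
```

```text
tgt [ 0.58354625 -0.01781045 -0.029     ] offset [-0.0243 -0.1076  0.0097] turn [-0.0161 -0.0004 -0.0447]
```

View pics/m1.png

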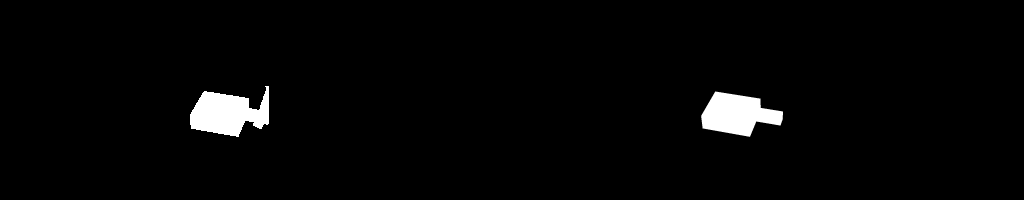

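View pics/m0.png

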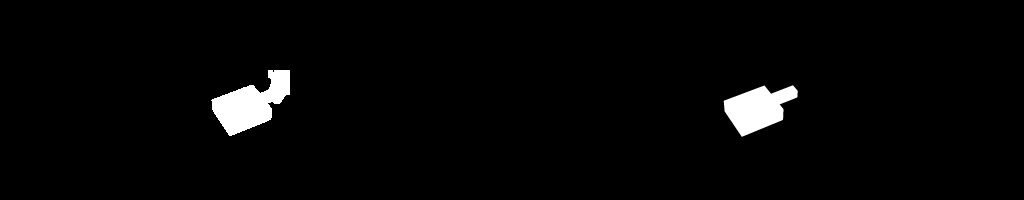

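```bash
python3 -m handwheel '[{"grip":0.015,"offset":[-0.005,-0.0215,0.002],"turn":[-0.003,0,-0.009]},{"grip":0.015,"offset":[-0.01,-0.045,0.004],"turn":[-0.0065,0,-0.018]},{"grip":0.015,"offset":[-0.016,-0.07,0.0063],"turn":[-0.01,0,-0.029]},{"grip":0.015,"offset":[-0.0215,-0.095,0.0085],"turn":[-0.014,0,-0.04]},{"grip":0.015,"offset":[-0.0243,-0.1076,0.0097],"turn":[-0.016,0,-0.045]}]'
python3 -m handwheel '[{"grip":0.015,"offset":[0,0,0],"turn":[0,0,0]},{"grip":0.015,"offset":[0,0,0],"turn":[0,0,0]}]'
python3 - <<'E'
from h import *
st(); out=[]
for n in ('scene','side','wrist'):
    p=get_image(n); save(p,n+'6.png'); pickle.dump(p,open(n+'6.pkl','wb')); out.append(cv2.imread(f'pics/{n}6.png'))
cv2.imwrite('pics/six.png',np.hstack([out[0][100:300,90:340],out[1][100:300,90:340],cv2.resize(out[2],(267,200))]))
E
```

```text
t: 8.95
position: [0.4863, -0.0153, 0.0115]
eef_rot: [-3.135, 0.347, 3.11]
force: [-0.6, 1.4, 1.3]
gripper_width: 0.023
t: 9.15
position: [0.4861, -0.0138, 0.0115]
eef_rot: [-3.135, 0.347, 3.11]
force: [0.8, -2.2, 1.0]
gripper_width: 0.0231
t 9.15 pos [ 0.4861 -0.0138  0.0115] q [ 0.49  0.15 -0.61  2.3   0.35  0.4   1.14] F [ 0.8 -2.2  1. ] w 0.0231344407466477
```

View pics/six.png

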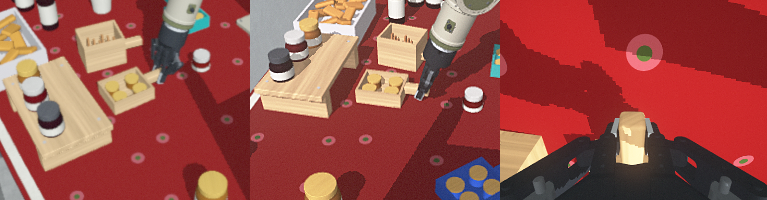

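```bash
cat >> h.py <<'E'
def fitbox(ps,bbs,q0):
    ms=[woodmask(p,b) for p,b in zip(ps,bbs)]; ws=[]
    for p in ps:
        w=sil(p,q0,[box(-.16,-.068,-.06,.06,0,.12)])>0; ws.append(1.-w)
    q0=np.array(q0)
    f=lambda d:sum((w*np.abs(sil(p,q0+np.array(d)*[.01,.01,.05],TRAY)-m)).sum() for p,m,w in zip(ps,ms,ws))
    best=None
    for st in ([0,0,0],[.4,.3,.3],[-.5,-.3,-.5]):
        r=minimize(f,st,method='Nelder-Mead',options=dict(initial_simplex=np.array(st)+np.vstack([np.zeros(3),np.eye(3)]),xatol=.005,fatol=.1))
        if best is None or r.fun<best.fun: best=r
    return q0+best.x*[.01,.01,.05],best.fun
E
python3 - <<'E'
from h import *
P=[pickle.load(open(n+'6.pkl','rb')) for n in('scene','side')]
bb=[(185,162,75,55),(190,162,75,52)]
q0=[.5835,-.0155,-.029]
for i in(0,1):
    print(woodmask(P[i],bb[i]).sum())
    print(i,fitbox([P[i]],[bb[i]],q0))
print(fitbox(P,bb,q0))
E
```

```text
2238
0 (array([ 0.583774  , -0.0143526 , -0.03307444]), np.float64(83.47058823529412))
2016
1 (array([ 0.58339385, -0.01830792, -0.04495862]), np.float64(45.99215686274509))
(array([ 0.58366609, -0.0163252 , -0.03599775]), np.float64(151.21176470588233))
```

Run:
```python
from h import *
drag([.5836,-.0163,-.032],[.02,0,0],0)
```

```text
tgt [ 0.71349159 -0.02157992 -0.029     ] offset [-0.1223 -0.0015  0.0442] turn [-0.001  -0.     -0.0028]
```

```bash
python3 -m handwheel '[{"grip":0.015,"offset":[-0.016,-0.0005,0.0058],"turn":[0,0,-0.001]},{"grip":0.015,"offset":[-0.041,-0.0008,0.0148],"turn":[0,0,-0.002]},{"grip":0.015,"offset":[-0.071,-0.001,0.0257],"turn":[0,0,-0.003]},{"grip":0.015,"offset":[-0.1,-0.0015,0.0361],"turn":[-0.001,0,-0.003]},{"grip":0.015,"offset":[-0.1223,-0.0015,0.0442],"turn":[-0.001,0,-0.003]}]'
python3 -m handwheel '[{"grip":0.015,"offset":[0,0,0],"turn":[0,0,0]},{"grip":0.015,"offset":[0,0,0],"turn":[0,0,0]}]'
python3 - <<'E'
from h import *
st(); out=[]
for n in ('scene','side','wrist'):
    p=get_image(n); save(p,n+'7.png'); pickle.dump(p,open(n+'7.pkl','wb')); out.append(cv2.imread(f'pics/{n}7.png'))
cv2.imwrite('pics/seven.png',np.hstack([out[0][100:300,90:340],out[1][100:300,90:340],cv2.resize(out[2],(267,200))]))
s=sense(); C=Ro.from_euler('xyz',s['eef_rot']); print('still 40mm:',C.inv().apply([.04*np.cos(.029),-.04*np.sin(.029),0]))
E
```

```text
t: 9.8
position: [0.6169, -0.0178, 0.0111]
eef_rot: [-3.135, 0.346, 3.117]
force: [-8.3, 0.4, 10.0]
gripper_width: 0.0231
t: 10.0
position: [0.6158, -0.0179, 0.0112]
eef_rot: [-3.136, 0.347, 3.116]
force: [1.2, 1.1, 0.7]
gripper_width: 0.0229
t 10.0 pos [ 0.6158 -0.0179  0.0112] q [ 0.4   0.4  -0.53  1.99  0.49  0.5   1.09] F [1.2 1.1 0.7] w 0.022890632667007516
still 40mm: [-3.76281176e-02 -3.67908106e-05  1.35692083e-02]
```

View pics/seven.png

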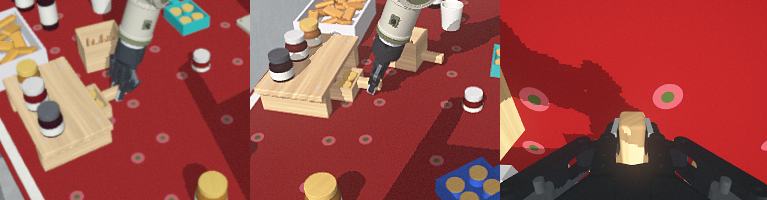

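```bash
python3 -m handwheel '[{"grip":0.015,"offset":[-0.01,0,0.0036],"turn":[0,0,0]},{"grip":0.015,"offset":[-0.022,0,0.0079],"turn":[0,0,0]},{"grip":0.015,"offset":[-0.031,0,0.0112],"turn":[0,0,0]},{"grip":0.015,"offset":[-0.0378,0,0.0136],"turn":[0,0,0]},{"grip":0.015,"offset":[-0.0378,0,0.0136],"turn":[0,0,0]}]'
python3 - <<'E'
from h import *
st(); out=[]
for n in ('scene','side'):
    p=get_image(n); save(p,n+'8.png'); pickle.dump(p,open(n+'8.pkl','wb')); out.append(cv2.resize(cv2.imread(f'pics/{n}8.png')[110:250,110:270] if n=='scene' else cv2.imread(f'pics/{n}8.png')[110:250,110:270],(400,350),interpolation=cv2.INTER_CUBIC))
cv2.imwrite('pics/eight.png',np.hstack(out))
E
```

```text
t: 10.65
position: [0.6564, -0.0207, 0.0112]
eef_rot: [-3.135, 0.347, 3.114]
force: [1.0, -0.1, -0.6]
gripper_width: 0.0232
t 10.65 pos [ 0.6564 -0.0207  0.0112] q [ 0.38  0.47 -0.51  1.89  0.51  0.54  1.1 ] F [ 1.  -0.1 -0.6] w 0.023162727437725142
```

View pics/eight.png

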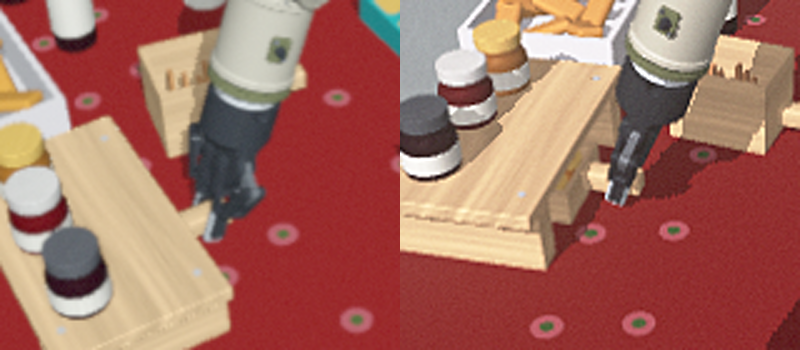

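Run:
```python
from h import *
out=[]
for n,(x,y,w,h) in [('scene',(140,150,80,80)),('side',(145,140,80,75))]:
    p=pickle.load(open(n+'8.pkl','rb')); im=cv2.cvtColor(p['pixels'],cv2.COLOR_RGB2BGR)
    for ov in (0,1):
        k=5 if 0 else 4.9
        c=cv2.resize(im[y:y+h,x:x+w],(390,300*1) ,interpolation=cv2.INTER_CUBIC); f=np.array([390/w,300/h])
        if ov:
            for b,q,col in [(TRAY[0],(.7535,-.0227,-.029),(255,0,0)),(TRAY[1],(.7535,-.0227,-.029),(255,0,0)),(box(0,.18,-.15,.15,.065,.081),RIS,(0,255,0))]:
                v=(proj(p,tf(b,q))-[x,y]+.5)*f
                for i in range(8):
                    for j in range(i):
                        if bin(i^j).count('1')==1: cv2.line(c,tuple(int(t) for t in v[i]),tuple(int(t) for t in v[j]),col,1)
        out.append(c)
cv2.imwrite('pics/ov8.png',np.vstack([np.hstack(out[:2]),np.hstack(out[2:])]))
```

```text
(no output)
```

View pics/ov8.png

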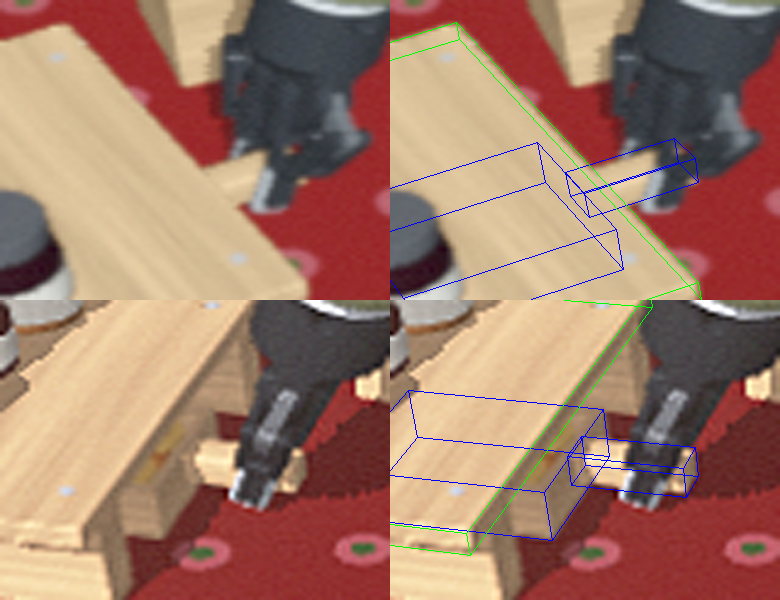

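The overlay matches the picture: the front wall's lower corner and the handle end both fall on the model to about a pixel. Releasing now.

```bash
python3 -m handwheel '[{"grip":0.03,"offset":[0,0,0],"turn":[0,0,0]},{"grip":0.045,"offset":[0,0,0],"turn":[0,0,0]},{"grip":0.06,"offset":[0,0,0],"turn":[0,0,0]},{"grip":0.07,"offset":[0,0,0],"turn":[0,0,0]},{"grip":0.07,"offset":[0,0,0],"turn":[0,0,0]}]'
python3 -m handwheel '[{"grip":0.07,"offset":[0,0,-0.01],"turn":[0,0,0]},{"grip":0.07,"offset":[0,0,-0.03],"turn":[0,0,0]},{"grip":0.07,"offset":[0,0,-0.06],"turn":[0,0,0]},{"grip":0.07,"offset":[0,0,-0.1],"turn":[0,0,0]},{"grip":0.07,"offset":[0,0,-0.14],"turn":[0,0,0]}]'
python3 -m handwheel '[{"grip":0.07,"offset":[0,0,-0.04],"turn":[0,0,0]},{"grip":0.07,"offset":[0,0,-0.08],"turn":[0,0,0]},{"grip":0.07,"offset":[0,0,-0.09],"turn":[0,0,0]},{"grip":0.07,"offset":[0,0,-0.09],"turn":[0,0,0]}]'
python3 - <<'E'
from h import *
st(); out=[]
Q=(.7535,-.0227,-.029)
for n,(x,y,w,h) in [('scene',(140,150,80,80)),('side',(145,140,80,75))]:
    p=get_image(n); save(p,n+'9.png'); pickle.dump(p,open(n+'9.pkl','wb')); im=cv2.cvtColor(p['pixels'],cv2.COLOR_RGB2BGR)
    for ov in (0,1):
        c=cv2.resize(im[y:y+h,x:x+w],(390,300),interpolation=cv2.INTER_CUBIC); f=np.array([390/w,300/h])
        if ov:
            for b,q,col in [(TRAY[0],Q,(255,0,0)),(TRAY[1],Q,(255,0,0)),(box(0,.18,-.15,.15,.065,.081),RIS,(0,255,0))]:
                v=(proj(p,tf(b,q))-[x,y]+.5)*f
                for i in range(8):
                    for j in range(i):
                        if bin(i^j).count('1')==1: cv2.line(c,tuple(int(t) for t in v[i]),tuple(int(t) for t in v[j]),col,1)
        out.append(c)
cv2.imwrite('pics/ov9.png',np.vstack([np.hstack(out[:2]),np.hstack(out[2:])]))
# bin moved? diff in bin area of scene & side
for n,(x,y,w,h) in [('scene',(160,118,74,60)),('side',(215,122,70,52))]:
    a=pickle.load(open(n+'0.pkl','rb'))['pixels'].astype(float);b=pickle.load(open(n+'9.pkl','rb'))['pixels'].astype(float)
    print(n,np.percentile(np.abs(a-b)[y:y+h,x:x+w].max(-1),[50,75,90,99]))
E
```

```text
t: 11.25
position: [0.656, -0.0206, 0.0114]
eef_rot: [-3.135, 0.346, 3.115]
force: [0.0, -0.8, 0.1]
gripper_width: 0.0695
t: 11.75
position: [0.6076, -0.018, 0.1446]
eef_rot: [-3.135, 0.346, 3.115]
force: [-0.3, -0.4, -0.8]
gripper_width: 0.0696
t: 12.15
position: [0.5785, -0.0171, 0.2301]
eef_rot: [-3.133, 0.35, 3.115]
force: [-0.6, -0.3, 0.0]
gripper_width: 0.0701
t 12.15 pos [ 0.5785 -0.0171  0.2301] q [ 0.62  0.02 -0.69  1.87  0.07  0.9   1.44] F [-0.6 -0.3  0. ] w 0.0701102837135944
scene [  4.    5.   28.1 104. ]
side [ 4.   6.  36.2 83. ]
```

View pics/ov9.png

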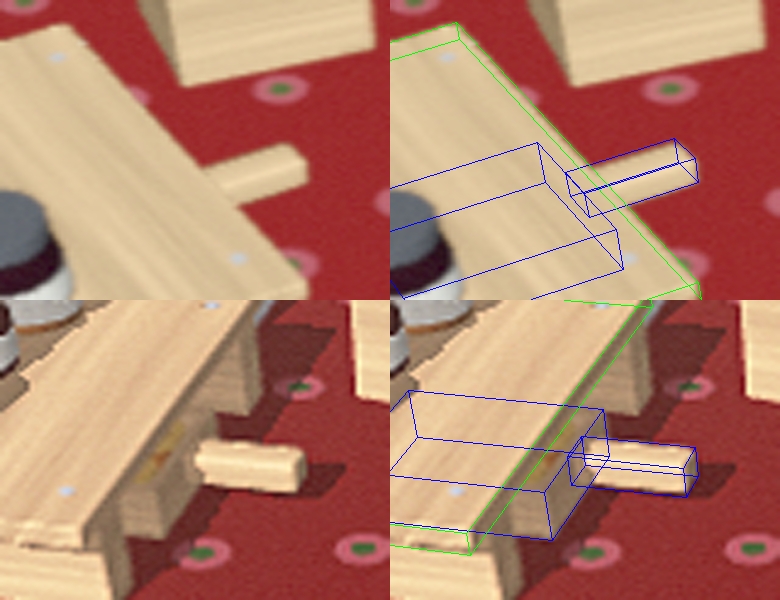

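View pics/scene9.png

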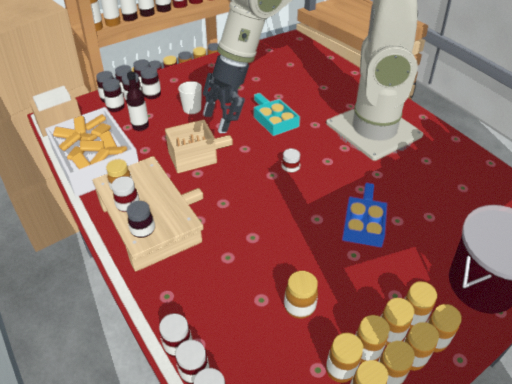

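After release, only the handle sticks out of the board, at scene (193,197). Both views match the target overlay to about a pixel. The bin is unchanged at (191,147), and the gripper is clear. Handing in.

```bash
python3 -c "
from plant import hand_in
print(hand_in())"
```

```text
the job is handed in; nothing more can be done
None
```

The tray is under the riser board with its front wall flush and only the handle sticking out. I let go of it, backed the arm clear and handed in at about 12 s. I gripped the handle at about 23 mm, slid the tray flat along the table to the front of the riser, squared it up and pushed it straight in.

**Last checks:**
- After release, the tray and handle matched the target pose to about a pixel (2–3 mm) in both the scene and side views.
- The wrist force was about zero, and the readings while sliding never went above about 13 N.
- The bin looks to be in its original place. The automatic before/after comparison did show changed pixels around it. I put those down to the arm's shadow, judging by eye.

**What went wrong or disagreed:**
- **Joint limit:** My first approach ran joint 7 right to its limit, reading -2.6007 against -2.6. I backed off and used the half-turned grasp instead. If that counts as passing the range, the attempt could fail.
- **Camera agreement:** The two cameras differed by 3–4 mm sideways. Both showed the same tray-to-riser offset, so the fit itself should be good.

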